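# Fit the beater paddle onto the mixer drive and hold it home

### The job

Pick up the beater paddle by its bar handle, turn it so that the cross-shaped socket in its foot meshes with the cross-shaped drive in the mixer's bowl, and slide it all the way home, pressing the spring-loaded seat ring under it fully down. Finish while still holding the handle and keeping the paddle pressed home; do not let go. Leave the pot, the wooden bowl and the jar where they stand.

Things in the scene. Friction and masses are not known exactly. Their poses are not given: they have to be found in the camera images.
- paddle: Loose grey plastic beater, about 160 g, standing upright; origin at its underside's centre, z up. Hub 40 mm across, 44 mm tall, then a 20 mm stem and bar handle. Two flat blades along +x and -x reach 71 mm from the axis (8 mm thick, 6 to 36 mm up). Cross-shaped socket in the underside, 38 mm deep, slots along x and y, 8.4 mm wide, 29 mm end to end; fits at any quarter turn
- paddle_handle (a point): Centre of the paddle's bar handle, 95 mm above the paddle's underside, on its axis. The bar is 50 mm long along the paddle's x (in line with the blades), 20 mm wide along its y and 26 mm tall (top at 108 mm)
- mixer: Kitchen mixer fixed on the counter: round black plinth 216 mm across, 55 mm high, dial on its -x side, with an open steel bowl (212 mm across at the rim, rim 100 mm and inner floor 58 mm above the counter). Origin at the plinth's underside centre; the drive stands upright on the axis above it
- drive_top (a point): Tip of the steel drive, on its axis, 98 mm above the counter. The drive is an upright cross of two fins along this point's x and y, each 24 mm long, 6 mm thick, with roof-shaped tops 3 mm high that guide small errors in. It turns about the vertical only stiffly (0.12 N m) and stays put. With the paddle fully home its underside is 34 mm below this point
- seat_ring (a joint): White plastic ring (50 mm across, bore 29 mm) round the foot of the drive, on a spring; value in m: 0 = up (its top 26 mm below the drive's tip), 0.008 = fully down (34 mm below). It pushes up with 4 N at 0 and 10.4 N fully down, more than the paddle's weight, so it lifts a paddle that is let go
- pot: Small black lidded pot, 112 mm across, 91 mm high, two side loops; origin at the centre of its underside. Leave alone
- bowl: Small dark wooden bowl, 110 mm across, 42 mm high; origin at the centre of its underside. Leave alone
- jar: White jar with a steel lid, 72 mm across, 85 mm high; origin at the centre of its underside. Leave alone
There are look-alikes about, which are no part of the job. Leave any blue look-alike of the paddle alone.

How it is judged:
On the way:
1. the paddle is lifted clear of the counter, its underside over 80 mm up (height (world z) of paddle above 0.08 m), for 0.2 s.
At the end, for the whole second after the job is handed in: Paddle upright (0.1 rad) on the drive's axis (4 mm), meshed within 0.25 rad of a quarter-turn position, underside at least 31 mm below the drive's tip, seat ring down at least 5.5 of 8 mm, paddle still, fingers still on it (over 2 N) (horizontal distance between paddle and drive_top below 0.004 m and z of paddle in the frame of drive_top below -0.031 m and angle between paddle's own z axis and vertical below 0.1 rad and (angle between the x axis of paddle and the x axis of drive_top, either way round below 0.25 rad or angle between the x axis of paddle and the y axis of drive_top, either way round below 0.25 rad) and value of joint seat_ring above 0.0055 m and contact force between paddle and the fingers above 2 N and linear speed of paddle below 0.02 m/s); the arm keeps its last pose, push and grip.
It fails at once if the pot, bowl or jar is shifted by more than 30 mm (distance of any of pot, bowl, jar from where it was at the start of the episode above 0.03 m).
It also fails if it takes over 42 s, if anything falls off the work surface, if the arm or the gripper's body presses on something with over 40 N, if the wrist force passes 120 N, or if a joint passes its speed limit or range.

### The arm

A 6-joint arm with a two-finger parallel gripper is mounted at the origin on the work surface. World frame = base frame: x ahead of the robot, y to its left, z up, the work surface at z = 0. Lengths are in m, angles in rad, forces in N, time in s.
With the tool pointing down it reaches from about 0.375 to 0.9 m from the base axis. Payload 3.1 kg.
Tool frame: the origin (TCP) lies between the finger pads; the fingertips stand manip.nose_length ahead of it and the grasp point (between the pads) lies 5 mm behind it (manip.nose_length is the distance from the TCP to the fingertips, in m); z points along the fingers, y is the line along which they close (so a half turn about z gives the same grasp; the last joint's range is limited). The gripper opens to 85 mm and grips with 20 to 120 N. Pads are 22 mm wide; open, the fingers measure 114 mm over their backs; the gripper's body (76 mm by 85 mm) begins 54 mm behind the grasp point. The pads swing forward as they close: fully open they stand 13 mm farther back than shut.
Start: joints at [0.942, 0.527, 1.433, -0, 1.181, -0.178], TCP at [0.272, 0.563, 0.245] pointing down, gripper open.
Joint ranges: [-3.08, 3.08], [-0.75, 2.2], [0.22, 2.44], [-1.43, 4.57], [0, 2.65], [-2.85, 2.85]. Speed limits (rad/s): [2.79, 2.79, 3.14, 3.14, 3.14, 3.14].

### API

Orientations are given as a unit quaternion [x, y, z, w].
In Python, from station import monitor, eyes, job, manip gives the robot as it stands.
- The arm moves only by the shell command python3 -m pendant 'ROWS' [FORCE]. ROWS is JSON, a list that holds one entry, the list of rows, each a list of 7 numbers: the shift along the tool's x, y, z as a fraction of full scale, then the turn, a rotation vector about the tool's x, y, z as a fraction of full scale, then the opening, from 0 (shut) to 1 (fully open). A call has 1 to 20 rows; each row shifts and turns the commanded pose from where the row before left it, along the tool's axes as they then stand; what a row does not reach is not made up. Full scale, the value 1, is 800 mm for a shift and 0.12 rad for a turn. A row lasts 1/10 s, in which the tool goes at most 50 mm and 8.59 degrees, less where a joint would pass 70% of its speed; a pose out of reach is approached as far as the arm can. A call with a number of a shift or a turn outside -1 to 1 is refused whole. A call with a gripper value outside its range is refused whole. The fingers move at their own pace and stop on an object; FORCE is the grip in N (left out, the last holds). Time passes only in rows, so rows that do not move let the fingers close. It gives the time, the measured TCP pose, the force, the opening and the grip force at its end, in the units of the state.
- monitor.sense(): the state, without advancing time (a new reading comes with each control period).
- eyes.snapshot(name): name is "side" or "top" or "wrist"; returns a dict with "pixels" (420x560x3 uint8, red, green, blue), "depth" (420x560 float32, m along the optical axis (not along the pixel's ray), 0 where there is no reading), "intrinsics" (3x3 intrinsics, pixels), "k1" (the pictures are not rectified: a ray, as slopes to the right and down, at radius r is drawn at 1 + k1 r^2 times it, then the intrinsics apply), "eye" and "attitude" of the camera in the world. Camera axes: x right, y down, z forward; pixel columns grow to the right and rows downward; lengths in m; the calibration is good to about 2 mm. A picture is of the moment at which its call begins.
- job.sign_off(): hands the job in; it is judged then, once.
The state is a dict: "t": time; "q": joint angles; "qd": joint speeds; "tau": joint torques, N m; "tcp_pos": TCP position; "tool_rot": TCP orientation; "force": force on the tool from outside, world axes, zero at the start; "ft_torque": the same for the moment, N m; "finger_gap": opening from 0.0 (shut) to 1.0 (fully open); "gripper_force": force on a finger pad.
Only numpy, scipy, OpenCV 4.12 (cv2) and the standard library are available. Lean on these libraries where they do the work, as an engineer would, in place of code of your own. Each camera call takes 0.05 s, during which the arm holds its last target. There are 200 camera calls.

## Working session

There is one attempt and no reset: what is moved stays moved. The work goes in short steps, Python scripts to look and compute and a shell command to move; the robot and the scene stay as the last step left them, time stands still between calls to the robot, and variables do not carry over. Pictures are saved under pics/ and viewed, at most 10 in all, crops included, and the job is handed in when it is done.

```bash
mkdir -p pics
cat > h.py <<'E'
import numpy as np, cv2
from scipy.spatial.transform import Rotation as R
from station import monitor, eyes, job, manip
def snap(name,fn=None):
    s=eyes.snapshot(name)
    if fn: cv2.imwrite('pics/'+fn,s['pixels'][:,:,::-1])
    return s
def cloud(s):
    K=np.array(s['intrinsics'],float);h,w=s['depth'].shape
    u,v=np.meshgrid(np.arange(w),np.arange(h))
    p=np.stack([u,v],-1).reshape(-1,1,2).astype(np.float64)
    r=cv2.undistortPoints(p,K,np.array([s['k1'],0,0,0,0],float)).reshape(h,w,2)
    d=s['depth'];c=np.dstack([r*d[...,None],d])
    a=np.array(s['attitude'],float)
    M=a if a.shape==(3,3) else R.from_quat(a).as_matrix()
    return c@M.T+np.array(s['eye'])
E
python3 - <<'E'
from h import *
for n in ('top','side'):
    s=snap(n,n+'1.png'); np.savez(n+'1.npz',P=cloud(s),rgb=s['pixels']); print(n,s['eye'],s['attitude'],s['k1'])
print(monitor.sense(), manip.nose_length)
E
```

```text
top [0.48598296 0.00509752 0.9075437 ] [-0.69662709  0.7168982  -0.02114142  0.01790829] -0.13223777894079805
side [ 0.2581007  -0.63846024  0.92060297] [ 0.91986777 -0.1896973   0.07434254 -0.33515878] -0.11150527423699612
{'t': 0.1, 'q': array([ 9.41507140e-01,  5.28387521e-01,  1.43377802e+00, -1.39075561e-05,
        1.18140172e+00, -1.78507436e-01]), 'qd': array([ 8.42655786e-04, -2.22282280e-03, -4.88593431e-03,  3.09916293e-05,
       -1.32385330e-03, -1.52749883e-03]), 'tau': array([-1.36768322e-04, -4.43307889e+01, -1.78585625e+01, -2.65291028e-04,
        3.94589573e-03, -2.62540692e-05]), 'tcp_pos': array([0.27190396, 0.56206723, 0.24442143]), 'tool_rot': array([ 2.23484680e-01,  9.74706942e-01, -9.10386753e-04, -3.82102325e-04]), 'force': array([ 0.30117898,  0.62972631, -0.38905432]), 'ft_torque': array([0.03414839, 0.00815707, 0.01771242]), 'gripper_force': 0.0, 'finger_gap': 0.9979297386428404} 0.014
```

View pics/top1.png

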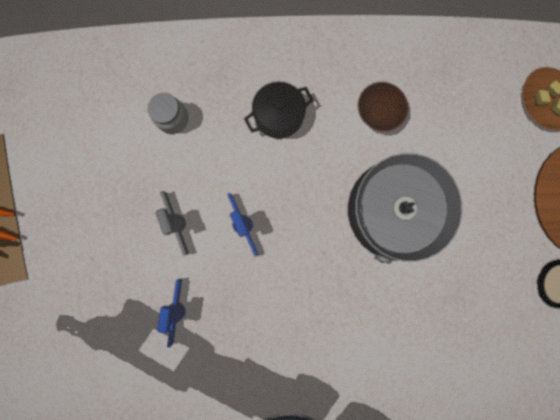

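View pics/side1.png

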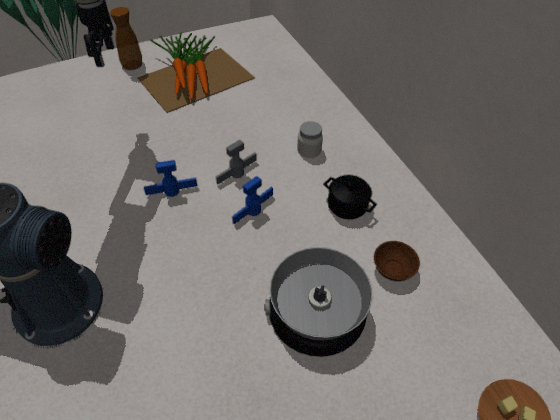

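The top view shows the grey paddle at (173,221). Its look-alikes are the blue ones at (242,222) and (170,315). The drive is at (406,208), the jar at (167,112), the pot at (278,110) and the bowl at (383,106). By the description I choose the grey one. Next I'll measure it and check a close crop.

```bash
cat > m.py <<'E'
from h import *
def axis(p):
    c=p.mean(0);r=cv2.minAreaRect((p*1000).astype(np.float32));return c,r
D=np.load('top1.npz');P=D['P'];rgb=D['rgb']
print('counter z',np.median(P[330:350,300:400,2]))
def sel(c0,c1,r0,r1,z0,z1):
    q=P[r0:r1,c0:c1].reshape(-1,3);return q[(q[:,2]>z0)&(q[:,2]<z1)]
for n,b,z in [('handle',(150,200,185,262),(.098,.118)),('blades',(150,200,185,262),(.022,.045)),('drive',(385,425,190,228),(.082,.11)),('ring',(385,425,190,228),(.066,.078)),
  ('rim',(340,470,145,270),(.094,.106)),('jar',(145,192,90,135),(.075,.1)),('pot',(240,315,80,145),(.075,.11)),('bowl',(350,415,75,138),(.036,.05)),('blue',(220,265,185,262),(.098,.118))]:
    q=sel(*b,*z);r=cv2.minAreaRect((q[:,:2]*1000).astype(np.float32))
    print(n,len(q),'mean',q.mean(0).round(4),'rect',np.round(r[0],1),np.round(r[1],1),round(r[2],1))
a=cv2.resize(rgb[180:265,140:270],None,fx=4,fy=4,interpolation=cv2.INTER_CUBIC)
b=cv2.resize(rgb[188:230,385:427],(340,340),interpolation=cv2.INTER_CUBIC)
b=cv2.convertScaleAbs(b,alpha=1.5)
o=np.zeros((340,520+5+275,3),np.uint8);o[:, :520]=a;o[:275,525:]=cv2.resize(b,(275,275))
cv2.imwrite('pics/crop1.png',o[:,:,::-1])
E
python3 m.py
```

```text
counter z 6.293560969433676e-05
handle 263 mean [0.5231 0.2245 0.1072] rect [522.8 225.4] [49.5 18.9] 20.3
blades 279 mean [0.5212 0.2213 0.0344] rect [526.  218.7] [140.2  23.9] 19.5
drive 109 mean [ 0.5373 -0.2443  0.0935] rect [ 537.9 -245.3] [20.8 21.4] 85.0
ring 320 mean [ 0.5372 -0.2418  0.072 ] rect [ 537.7 -244.2] [47.8 47.8] 69.0
rim 989 mean [ 0.5393 -0.2607  0.0986] rect [ 537.9 -245.1] [209.1 209.7] 59.9
jar 780 mean [0.7509 0.2321 0.085 ] rect [751.3 233.2] [62.  61.6] 35.5
pot 137 mean [0.7497 0.0011 0.0877] rect [751.3   2. ] [33.9 44. ] 65.5
bowl 510 mean [ 0.7586 -0.2213  0.041 ] rect [ 755.1 -217.3] [105.4 110.5] 43.1
blue 281 mean [0.5154 0.0828 0.1074] rect [515.4  83.2] [49.6 20. ] 22.6
```

View pics/crop1.png

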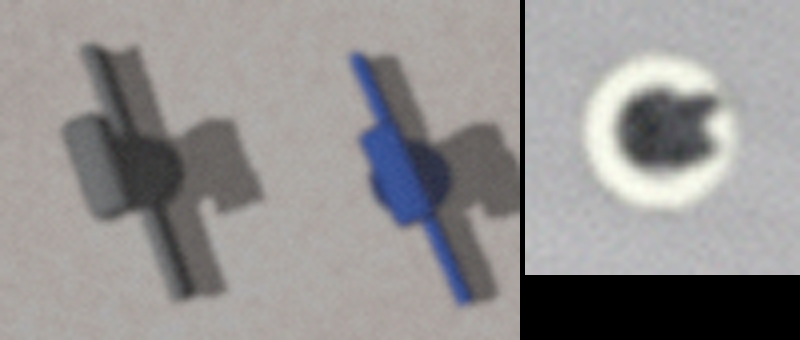

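The crop confirms the grey paddle: its handle is at crop (95,165) with blades in line, and it is separate from the blue one at (400,175). The drive cross sits inside the ring at crop (660,130), with fins running diagonally. Next is the drive's yaw.

```bash
cat > fit.py <<'E'
from h import *
from scipy.optimize import minimize
def crossfit(q):
    # q: xy points on the drive (m). outside distance to a cross 24x6 mm; best yaw in 0..90
    def cost(p):
        c,s=np.cos(p[2]),np.sin(p[2]);d=(q-p[:2])@np.array([[c,-s],[s,c]])
        a=np.abs(d);A=np.hypot(np.maximum(a[:,0]-.012,0),np.maximum(a[:,1]-.003,0));B=np.hypot(np.maximum(a[:,1]-.012,0),np.maximum(a[:,0]-.003,0))
        return np.mean(np.minimum(A,B))*1e3
    m=q.mean(0);o=[]
    for y in np.radians(np.arange(0,90,6)):
        r=minimize(cost,[*m,y],method='Nelder-Mead',options=dict(initial_simplex=[[*m,y],[m[0]+.004,m[1],y],[m[0],m[1]+.004,y],[*m,y+.1]]))
        o.append((round(r.fun,3),r.x[:2].round(4),round(np.degrees(r.x[2])%90,1)))
    return sorted(o,key=lambda t:t[0])[:5]
if __name__=='__main__':
    for f in ('top1','side1'):
        P=np.load(f+'.npz')['P'].reshape(-1,3)
        k=(P[:,2]>.086)&(P[:,2]<.11)&(np.hypot(P[:,0]-.538,P[:,1]+.245)<.03);q=P[k]
        print(f,len(q),q[:,2].max(),crossfit(q[:,:2]))
E
python3 fit.py
python3 - <<'E'
from h import *
s=monitor.sense();M=R.from_quat(s['tool_rot']).as_matrix();p=s['tcp_pos']
for t in ([.523,.225,.245],[.523,.225,.09]): print(M.T@(np.array(t)-p))
w=eyes.snapshot('wrist');W=R.from_quat(w['attitude']).as_matrix()
print('cam in tool',M.T@(np.array(w['eye'])-p),M.T@W,w['intrinsics'])
E
```

```text
top1 93 0.09895608056098848 [(np.float64(0.03), array([ 0.538 , -0.2452]), np.float64(42.4)), (np.float64(0.03), array([ 0.538 , -0.2452]), np.float64(42.4)), (np.float64(0.03), array([ 0.538 , -0.2452]), np.float64(42.4)), (np.float64(0.03), array([ 0.538 , -0.2452]), np.float64(42.4)), (np.float64(0.03), array([ 0.538 , -0.2452]), np.float64(42.4))]
side1 84 0.10060255512417304 [(np.float64(0.072), array([ 0.5349, -0.2471]), np.float64(38.7)), (np.float64(0.072), array([ 0.5349, -0.2471]), np.float64(38.7)), (np.float64(0.072), array([ 0.5349, -0.2471]), np.float64(38.7)), (np.float64(0.072), array([ 0.5349, -0.2471]), np.float64(38.7)), (np.float64(0.072), array([ 0.5349, -0.2471]), np.float64(38.7))]
[-3.72861926e-01 -1.94004509e-01 -3.27150171e-04]
[-0.37291431 -0.19370295  0.15467255]
cam in tool [ 0.06584346  0.00024895 -0.12785191] [[-9.52533802e-04 -9.65222892e-01 -2.61426591e-01]
 [ 9.99999482e-01 -8.25448637e-04 -5.95927855e-04]
 [ 3.59408984e-04 -2.61427023e-01  9.65223178e-01]] [[292.56377464   0.         278.30961093]
 [  0.         292.56377464 207.88485732]
 [  0.           0.           1.        ]]
```

The drive is at (0.538,-0.245), z 0.098, with yaw about 42°. The handle is at (0.523,0.225), yaw 20.3°, top at 0.107. These match the given sizes, so I'll hover above the handle.

```bash
python3 -m pendant '[[[-0.052,-0.027,0,0,0,0,1],[-0.052,-0.027,0,0,0,0,1],[-0.052,-0.027,0,0,0,0,1],[-0.052,-0.027,0,0,0,0,1],[-0.052,-0.027,0,0,0,0,1],[-0.052,-0.027,0,0,0,0,1],[-0.052,-0.027,0,0,0,0,1],[-0.052,-0.027,0,0,0,0,1],[-0.052,-0.027,0,0,0,0,1],[0,0,0,0,0,-0.96,1],[0,0,0,0,0,-0.96,1],[0,0,0,0,0,-0.96,1],[0,0,0,0,0,-0.96,1],[0,0,0,0,0,-0.96,1],[0,0,0,0,0,-0.96,1],[0,0,0,0,0,-0.96,1],[0,0,0,0,0,0,1],[0,0,0,0,0,0,1]]]' 40
cat > hand.py <<'E'
from h import *
s=monitor.sense();M=R.from_quat(s['tool_rot']).as_matrix();p=s['tcp_pos']
w=snap('wrist','wristA.png');P=cloud(w).reshape(-1,3);np.savez('w.npz',P=P)
k=(P[:,2]>.098)&(P[:,2]<.118)&(np.hypot(P[:,0]-.523,P[:,1]-.225)<.05);q=P[k]
r=cv2.minAreaRect((q[:,:2]*1000).astype(np.float32));print(len(q),r,q[:,2].max())
k=(P[:,2]>.03)&(P[:,2]<.042)&(np.hypot(P[:,0]-.523,P[:,1]-.225)<.08);q=P[k]
print('blade',len(q),cv2.minAreaRect((q[:,:2]*1000).astype(np.float32)))
print('tcp',p,'xyaw',np.degrees(np.arctan2(M[1,0],M[0,0])),'zaxis',M[:,2])
print('to handle, tool axes /0.8:',M.T@(np.array([r[0][0]/1e3,r[0][1]/1e3,.09])-p)/.8, 'top', M.T@(np.array([.5228,.2254,.09])-p)/.8)
E
python3 hand.py
```

```text
t: 1.95
tcp_pos: [0.5244, 0.2244, 0.2451]
tool_rot: [-0.176, 0.984, -0.0, -0.0]
force: [0.4, 0.8, 1.4]
finger_gap: 0.997
gripper_force: 0.0
1081 ((521.6593017578125, 224.41258239746094), (48.850502014160156, 19.7525577545166), 19.698911666870117) 0.10903454065932722
blade 452 ((521.6907348632812, 226.44598388671875), (138.5791015625, 34.85978698730469), 29.811647415161133)
tcp [0.52437659 0.22443193 0.24509384] xyaw -159.76033330871994 zaxis [-5.17961296e-04 -1.22681291e-04 -9.99999858e-01]
to handle, tool axes /0.8: [0.00309281 0.00113994 0.19386904] top [0.00132799 0.00180472 0.19386815]
```

```bash
python3 -m pendant '[[[0.002,0.0015,0.03,0,0,0,1],[0,0,0.05,0,0,0,1],[0,0,0.05,0,0,0,1],[0,0,0.034,0,0,0,1],[0,0,0.02,0,0,0,1],[0,0,0.01,0,0,0,1],[0,0,0,0,0,0,1],[0,0,0,0,0,0,1],[0,0,0,0,0,0,0],[0,0,0,0,0,0,0],[0,0,0,0,0,0,0],[0,0,0,0,0,0,0],[0,0,0,0,0,0,0],[0,0,0,0,0,0,0],[0,0,0,0,0,0,0]]]' 60
```

```text
t: 3.5
tcp_pos: [0.5231, 0.2251, 0.0906]
tool_rot: [-0.177, 0.984, -0.0, 0.001]
force: [1.4, -0.6, 4.5]
finger_gap: 0.225
gripper_force: 59.1
```

```bash
python3 -m pendant '[[[0,0,-0.02,0,0,0,0],[0,0,-0.04,0,0,0,0],[0,0,-0.05,0,0,0,0],[0,0,-0.05,0,0,0,0],[0,0,-0.04,0,0,0,0],[0,0,-0.02,0,0,0,0],[0,0,0,0,0,0,0],[0,0,0,0,0,0,0],[0,0,0,0,0,0,0]]]' 100
python3 - <<'E'
from h import *
s=monitor.sense();M=R.from_quat(s['tool_rot']).as_matrix();p=s['tcp_pos']
print(p,s['force'],s['finger_gap'],np.degrees(np.arctan2(M[1,0],M[0,0]))%360)
# yaw target: drive 42 -> 222 or 132 deg
d=np.array([.538,-.2452,p[2]])-p;print('move now in tool/0.8',M.T@d/.8)
w=snap('side','side2.png')
E
```

```text
t: 4.4
tcp_pos: [0.5213, 0.2247, 0.264]
tool_rot: [-0.177, 0.984, -0.0, -0.002]
force: [-0.5, -0.4, -2.1]
finger_gap: 0.216
gripper_force: 97.5
[0.52129667 0.22473841 0.26404993] [-0.53656355 -0.42086692 -2.06857543] 0.21615795763555418 200.37303928784152
move now in tool/0.8 [ 1.84925335e-01 -5.57946377e-01  4.37673430e-04]
```

View pics/side2.png

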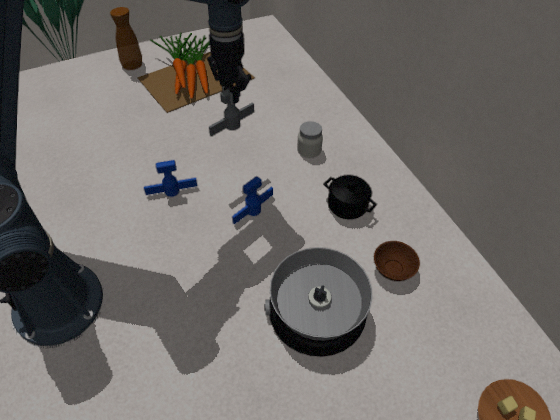

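The paddle is held upright at (232,118), clear of everything. I'll carry it over the mixer and turn it to 132°, a quarter-turn equivalent that keeps joint 6 mid-range.

```bash
python3 -m pendant '[[[0.007,-0.02,0,0,0,0,0],[0.012,-0.037,0,0,0,0,0],[0.016,-0.048,0,0,0,0,0],[0.016,-0.048,0,0,0,0,0],[0.016,-0.048,0,0,0,0,0],[0.016,-0.048,0,0,0,0,0],[0.016,-0.048,0,0,0,0,0],[0.016,-0.048,0,0,0,0,0],[0.016,-0.048,0,0,0,0,0],[0.016,-0.048,0,0,0,0,0],[0.016,-0.048,0,0,0,0,0],[0.012,-0.037,0,0,0,0,0],[0.007,-0.022,0,0,0,0,0],[0.004,-0.01,0,0,0,0,0],[0,0,0,0,0,0,0]]]'
python3 -m pendant '[[[0,0,0,0,0,0.5,0],[0,0,0,0,0,0.99,0],[0,0,0,0,0,0.99,0],[0,0,0,0,0,0.99,0],[0,0,0,0,0,0.99,0],[0,0,0,0,0,0.99,0],[0,0,0,0,0,0.99,0],[0,0,0,0,0,0.99,0],[0,0,0,0,0,0.99,0],[0,0,0,0,0,0.99,0],[0,0,0,0,0,0.5,0],[0,0,0,0,0,0,0],[0,0,0,0,0,0,0]]]'
cat > chk.py <<'E'
from h import *
import sys
from fit import crossfit
s=monitor.sense();M=R.from_quat(s['tool_rot']).as_matrix();p=s['tcp_pos']
print('tcp',p,'F',s['force'].round(1),'gap',s['finger_gap'],'yaw',np.degrees(np.arctan2(M[1,0],M[0,0]))%360,'z',M[:,2].round(4))
print('to drive/0.8',M.T@(np.array([.538,-.2452,p[2]])-p)/.8)
for n in ('side','wrist'):
    w=snap(n,n+sys.argv[1]+'.png');P=cloud(w);np.savez(n+sys.argv[1]+'.npz',P=P,rgb=w['pixels']);P=P.reshape(-1,3)
    k=(P[:,2]>.086)&(P[:,2]<.104)&(np.hypot(P[:,0]-.538,P[:,1]+.245)<.03);q=P[k]
    print(n,len(q),crossfit(q[:,:2])[:1] if len(q)>10 else '')
E
python3 chk.py 3
```

```text
t: 5.95
tcp_pos: [0.5382, -0.2453, 0.2653]
tool_rot: [-0.176, 0.984, 0.001, -0.001]
force: [-0.4, 0.6, -1.8]
finger_gap: 0.218
gripper_force: 97.7
t: 7.25
tcp_pos: [0.5385, -0.2436, 0.2661]
tool_rot: [0.403, 0.915, 0.0, -0.0]
force: [0.8, -0.2, -1.9]
finger_gap: 0.223
gripper_force: 97.6
tcp [ 0.53852165 -0.24363645  0.26606376] F [ 0.8 -0.2 -1.9] gap 0.2226631510066132 yaw 132.4120501290739 z [-5.e-04  8.e-04 -1.e+00]
to drive/0.8 [-1.00319848e-03 -1.79961536e-03 -1.15777540e-06]
side 83 [(np.float64(0.048), array([ 0.5349, -0.2473]), np.float64(39.6))]
wrist 26 [(np.float64(0.0), array([ 0.536 , -0.2454]), np.float64(38.4))]
```

```bash
cat > pad.py <<'E'
from h import *
from scipy.optimize import least_squares
import sys
for n in ('side','wrist'):
    P=np.load(n+sys.argv[1]+'.npz')['P'];C=np.array([.538,-.245]);z0=float(sys.argv[2])
    q=P.reshape(-1,3);q=q[np.hypot(*(q[:,:2]-C).T)<.085]
    b=q[(q[:,2]>z0+.004)&(q[:,2]<z0+.040)]
    if len(b)<30: print(n,len(b));continue
    t=b[(b[:,2]>z0+.030)&(np.hypot(*(b[:,:2]-C).T)>.026)]
    print(n,'blade zrange',np.percentile(b[:,2],[1,99]),'toprect',len(t),cv2.minAreaRect((t[:,:2]*1e3).astype(np.float32)))
    # hub cylinder r=20: surface points, between blades
    rr=np.hypot(*(b[:,:2]-C).T);h=b[(rr<.023)&(b[:,2]<z0+.034)]
    if len(h)>20:
        f=least_squares(lambda c:np.hypot(h[:,0]-c[0],h[:,1]-c[1])-.02,C,loss='soft_l1',f_scale=.001);print('hub',len(h),f.x,np.abs(f.fun).mean())
s=np.load('side'+sys.argv[1]+'.npz')['rgb'][150:390,200:440];w=np.load('wrist'+sys.argv[1]+'.npz')['rgb']
o=np.hstack([cv2.resize(s,(400,400)),cv2.resize(w,(400,400))]);cv2.imwrite('pics/c'+sys.argv[1]+'.png',o[:,:,::-1])
E
python3 pad.py 3 .176
```

```text
side blade zrange [0.18208977 0.21476321] toprect 235 ((536.4113159179688, -243.7647705078125), (9.627687454223633, 142.35955810546875), 41.8670654296875)
hub 205 [ 0.53716535 -0.24306923] 0.0008180149474984101
wrist blade zrange [0.18194978 0.21523914] toprect 929 ((506.70599365234375, -208.01565551757812), (7.667619228363037, 45.327537536621094), 42.10470962524414)
hub 359 [ 0.5384328  -0.24365433] 0.0001860517991964467
```

View pics/c3.png

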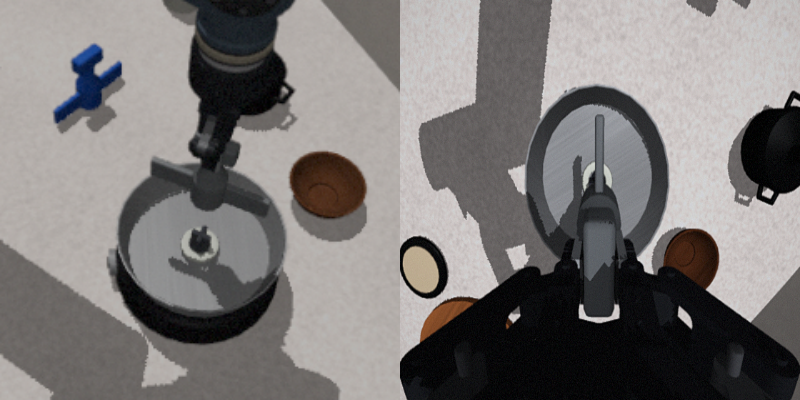

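The paddle hangs straight in the gripper, on the TCP axis (hub fit matches), and the drive is visible below it at left-panel (203,240). I'll refine the mixer axis with circle fits to the rim and ring.

Run:
```python
from h import *
from scipy.optimize import least_squares
C=np.array([.538,-.245])
for n in ('top1','side1','side3','wrist3'):
    P=np.load(n+'.npz')['P'].reshape(-1,3);r=np.hypot(*(P[:,:2]-C).T)
    for nm,k,R0 in [('rim',(abs(P[:,2]-.1)<.004)&(abs(r-.1055)<.006),None),('ring',(abs(P[:,2]-.072)<.003)&(r<.03)&(r>.012),None)]:
        q=P[k]
        if len(q)<40: print(n,nm,len(q));continue
        if nm=='ring':
            c,rad=cv2.minEnclosingCircle((q[:,:2]*1e3).astype(np.float32));print(n,nm,len(q),np.round(c,1),round(rad,1))
        else:
            f=least_squares(lambda c:np.hypot(q[:,0]-c[0],q[:,1]-c[1])-c[2],[*C,.105],loss='soft_l1',f_scale=.001);print(n,nm,len(q),f.x.round(4),q[:,2].mean().round(4))
```

```text
top1 rim 769 [ 0.538  -0.2447  0.1031] 0.0995
top1 ring 278 [ 537.9 -244.4] 24.8
side1 rim 542 [ 0.5351 -0.2466  0.1036] 0.0996
side1 ring 215 [ 535.  -247.4] 24.7
side3 rim 459 [ 0.5351 -0.2465  0.1037] 0.0997
side3 ring 221 [ 535.1 -247.8] 24.6
wrist3 rim 2117 [ 0.537  -0.2465  0.103 ] 0.0986
wrist3 ring 479 [ 536.6 -245.9] 24.1
```

```bash
python3 -m pendant '[[[-0.0007,-0.0028,0,0,0,0.22,0],[0,0,0.025,0,0,0,0],[0,0,0.03,0,0,0,0],[0,0,0.025,0,0,0,0],[0,0,0.01,0,0,0,0],[0,0,0,0,0,0,0],[0,0,0,0,0,0,0],[0,0,0,0,0,0,0]]]'
python3 chk.py 4; python3 pad.py 4 .104
```

```text
t: 8.15
tcp_pos: [0.538, -0.2477, 0.1954]
tool_rot: [0.417, 0.909, -0.0, 0.001]
force: [-0.9, 0.7, -1.6]
finger_gap: 0.221
gripper_force: 97.7
tcp [ 0.53804052 -0.24772641  0.19536354] F [-0.9  0.7 -1.6] gap 0.2213383707404429 yaw 130.7195977191862 z [ 0.0021 -0.0015 -1.    ]
to drive/0.8 [ 2.42652804e-03  2.02176504e-03 -4.89152819e-06]
side 3 
wrist 0 
side blade zrange [0.11006831 0.14289075] toprect 218 ((536.381591796875, -248.05819702148438), (10.123558044433594, 142.55746459960938), 40.069183349609375)
hub 131 [ 0.53658644 -0.24703473] 0.0005344729803897367
wrist blade zrange [0.10948585 0.14333129] toprect 883 ((506.5050048828125, -209.94549560546875), (7.643181800842285, 42.832611083984375), 40.42810821533203)
hub 334 [ 0.53804759 -0.24746294] 0.00013344853547320792
```

```bash
python3 -m pendant '[[[0.002,0.0004,0,0,0,0,0],[0,0,0,0,0,0,0],[0,0,0,0,0,0,0],[0,0,0,0,0,0,0]]]' | head -2
python3 -m pendant '[[[0,0,0.004,0,0,0,0],[0,0,0.004,0,0,0,0],[0,0,0,0,0,0,0],[0,0,0,0,0,0,0]]]'
python3 -m pendant '[[[0,0,0.003,0,0,0,0],[0,0,0,0,0,0,0],[0,0,0,0,0,0,0]]]'
```

```text
t: 8.65
tcp_pos: [0.5365, -0.2457, 0.1942]
t: 9.05
tcp_pos: [0.5364, -0.2457, 0.1874]
tool_rot: [0.417, 0.909, 0.0, -0.0]
force: [-0.6, -0.1, -1.5]
finger_gap: 0.221
gripper_force: 97.7
t: 9.35
tcp_pos: [0.5366, -0.2459, 0.1853]
tool_rot: [0.417, 0.909, -0.0, 0.0]
force: [-0.4, 0.3, -1.3]
finger_gap: 0.216
gripper_force: 97.7
```

The underside is about 4 mm below the tip with no contact force, so it is entering the socket. I'll continue in small steps.

```bash
python3 -m pendant '[[[0,0,0.004,0,0,0,0],[0,0,0.003,0,0,0,0],[0,0,0,0,0,0,0],[0,0,0,0,0,0,0]]]'
python3 -m pendant '[[[0,0,0.005,0,0,0,0],[0,0,0.005,0,0,0,0],[0,0,0,0,0,0,0],[0,0,0,0,0,0,0]]]'
```

```text
t: 9.75
tcp_pos: [0.5366, -0.2459, 0.1796]
tool_rot: [0.417, 0.909, -0.0, 0.0]
force: [0.2, -1.5, -2.3]
finger_gap: 0.219
gripper_force: 97.7
t: 10.15
tcp_pos: [0.5366, -0.2459, 0.1715]
tool_rot: [0.417, 0.909, -0.0, 0.0]
force: [0.5, -0.7, -2.5]
finger_gap: 0.217
gripper_force: 97.8
```

```bash
python3 -m pendant '[[[0,0,0.005,0,0,0,0],[0,0,0.005,0,0,0,0],[0,0,0.004,0,0,0,0],[0,0,0,0,0,0,0],[0,0,0,0,0,0,0]]]'
python3 -m pendant '[[[0,0,0.004,0,0,0,0],[0,0,0.002,0,0,0,0],[0,0,0,0,0,0,0],[0,0,0,0,0,0,0],[0,0,0,0,0,0,0]]]'
```

```text
t: 10.65
tcp_pos: [0.5367, -0.2459, 0.1609]
tool_rot: [0.417, 0.909, -0.0, 0.0]
force: [-0.4, -0.7, 2.8]
finger_gap: 0.219
gripper_force: 98.5
t: 11.15
tcp_pos: [0.5367, -0.246, 0.1564]
tool_rot: [0.417, 0.909, -0.0, 0.001]
force: [-0.7, -1.5, 6.0]
finger_gap: 0.214
gripper_force: 98.8
```

```bash
python3 -m pendant '[[[0,0,0.0025,0,0,0,0],[0,0,0,0,0,0,0],[0,0,0,0,0,0,0],[0,0,0,0,0,0,0]]]'
python3 -m pendant '[[[0,0,0.0025,0,0,0,0],[0,0,0,0,0,0,0],[0,0,0,0,0,0,0],[0,0,0,0,0,0,0]]]'
```

```text
t: 11.55
tcp_pos: [0.5368, -0.246, 0.1547]
tool_rot: [0.417, 0.909, -0.0, 0.001]
force: [-1.2, -1.2, 7.2]
finger_gap: 0.22
gripper_force: 99.0
t: 11.95
tcp_pos: [0.5369, -0.2461, 0.1538]
tool_rot: [0.417, 0.909, -0.0, 0.001]
force: [-1.5, 0.6, 14.3]
finger_gap: 0.217
gripper_force: 100.3
```

The force has jumped past the spring's 10.4 N maximum, so it has bottomed out. I'll press slightly more and check by picture.

```bash
python3 -m pendant '[[[0,0,0.001,0,0,0,0],[0,0,0,0,0,0,0],[0,0,0,0,0,0,0],[0,0,0,0,0,0,0]]]'
python3 chk.py 5; python3 pad.py 5 .064
```

```text
t: 12.35
tcp_pos: [0.537, -0.2461, 0.1538]
tool_rot: [0.417, 0.909, -0.0, 0.001]
force: [-3.1, 1.2, 16.9]
finger_gap: 0.222
gripper_force: 100.8
tcp [ 0.53698808 -0.2461447   0.15377445] F [-3.1  1.2 16.9] gap 0.2222322446274696 yaw 130.73720905265068 z [ 0.0018 -0.0016 -1.    ]
to drive/0.8 [6.93014043e-05 1.72906021e-03 4.06967536e-07]
side 141 [(np.float64(6.931), array([ 0.5287, -0.2571]), np.float64(47.5))]
wrist 451 [(np.float64(0.82), array([ 0.526 , -0.2331]), np.float64(40.2))]
side blade zrange [0.06957369 0.10316007] toprect 189 ((535.0365600585938, -246.85968017578125), (9.961015701293945, 141.7633514404297), 39.91461181640625)
hub 116 [ 0.53549595 -0.24569197] 0.0006663769235495422
wrist blade zrange [0.06955456 0.10326286] toprect 915 ((505.7225036621094, -208.78482055664062), (7.603673458099365, 44.91564178466797), 40.432952880859375)
hub 378 [ 0.53663698 -0.24564156] 0.00020321701115018822
```

View pics/c5.png

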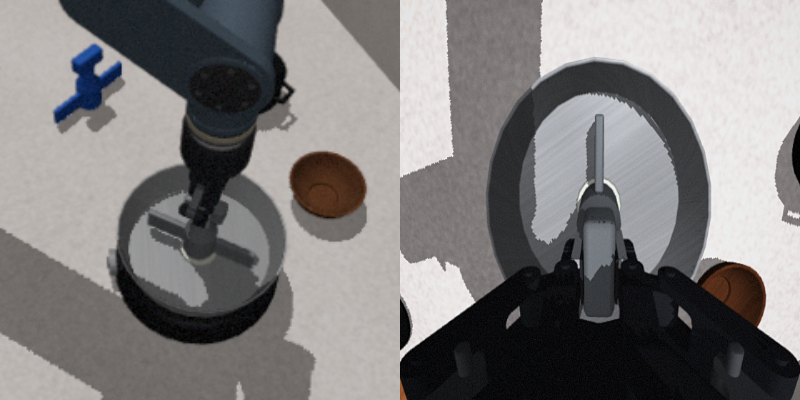

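The paddle is seated in the bowl at left-panel (200,245), upright and on the axis, with its underside at about 0.064. That is 34 mm below the tip, and the ring is pressed down. Handing in.

```bash
python3 -c "
from h import *
print(job.sign_off())"
```

```text
the job is handed in; nothing more can be done
None
```

I handed the job in with the grey paddle meshed on the drive, pressed home against the fully lowered seat ring (by measured height and force) and still held; the sign-off gave no verdict.

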